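# Hold a pasted key case under the bench press

## Task

The freshly glued black key case lies ready on the anvil of the green bench press and must be squeezed while the glue grabs. First take the pale glue bottle that stands in front of the press out of the way of its lever and let it stand upright on the table, at least 10 cm from where it stood; only then flip the red safety catch right over to the back, off the wheel it locks, and after that pull the lever with the black grip all the way down so that the ram's pad presses on the key case. Keep holding the lever down: your program finishes while the robot holds it, and the key case and the thread spool, rivet tin and wooden block round the press must not be shifted or the bottle knocked over.

Things in the scene. Friction and masses are not known exactly. Their poses are not given: they have to be found in the camera images.
- press: green bench arbor press, fixed. Origin on the table below its shaft; own x runs from the open throat (-x, towards the robot) to the column, z up. In mm: base x -86..120, y +-56, top 29; steel anvil, radius 44 at x -29, top 50; head x -60..92, y +-30, z 128..208; ram 25 square at x -29, y 0, top 252. Lever on the right (y -60), locking wheel and red catch on the left (y +63).
- press_lever (a joint): lever angle, rad: 0 at rest (up, leaning 10 degrees to the front), grows as it is pulled forward and down to its stop at 1.83. A spring lifts it when let go: 2 N at the grip at first, 6 N at the bottom. The ram sinks 16 mm per rad; the pad meets the key case at about 1.45. Locked by the catch it gives at most 0.15 rad; the bottle stops it at about 1.4.
- lever_pivot (a point): point on the shaft's axis in the lever's plane, 170 mm above the table; the lever turns about the press's y axis through it. Grip centre from here, in press axes: x = -140 cos(1.396 - lever), y = 0, z = 140 sin(1.396 - lever) mm. Fixed to the press.
- lever_grip (a point): centre of the lever's black round grip, 23 mm in diameter, 56 mm long along the lever, on the end of its 11 mm steel rod; moves with the lever; 140 mm from the shaft. It can be pinched from above, fingers closing along the press's y; it then turns between the pads as the lever swings.
- press_catch (a joint): red safety catch, rad: 0 to 0.06 when its tooth hooks in front of the lug on the wheel and locks the lever; grows as its tab is swung up and over to the back, to its stop at 1.9. Light: under 1 N at the tab. Past 1.0 it is over its top; it stays back where it is left.
- catch_pivot (a point): centre of the catch's pin, press x +45, y +63, z 198 mm; the catch turns about the press's y axis through it. From here the tab's grip point lies, in press axes, at x = -79 cos(0.651 + catch), y = 0, z = 79 sin(0.651 + catch) mm. Fixed to the press.
- catch_tab (a point): grip point in the catch's red thumb tab, 79 mm from its pin; moves with the catch. At catch 0 the tab stands upright from 224 to 260 mm high, 16 mm wide (press y), 7 mm thick (press x), grip point 246 mm high. It can be pinched across its 16 mm from above, or pushed to the back; 40 mm are free beside it.
- glue_bottle: pale glue bottle with a white cap, standing on the table in front of the press under the lever's travel; 32 x 50 mm on plan (50 along its own y), 144 mm tall, about 100 g; round cap, 37 mm in diameter, from 116 to 144 mm high, to be gripped there in any direction. Origin at the centre of its underside, z up. The table is free at press x -180..-80, y -150..-250 mm.
- lever_low (a point): point on the table straight below the grip centre when the lever is fully down (press x -127, y -60 mm); the bottle must be clear of it. Fixed to the press.
- press_pad: round pad, 36 mm in diameter with a black rubber face, sprung under the ram; it goes down with the ram and presses on the key case (up to about 23 N at the lever's stop). Origin at the centre of its lower face, 86 mm high at rest.
- lever_bar: the lever itself (steel rod, black grip, shaft and locking wheel, one piece); origin on the shaft's axis in the press's middle plane. Use lever_grip for its place.
- key_case: black leather key case, 47 x 62 x 14 mm, lying loose on the anvil under the pad; origin at the centre of its underside. Already in place: leave it there.
- thread_spool_2: standing spool of pale waxed thread, 45 mm tall, about 45 mm in diameter, loose on the table near the press; origin on its underside, off its centre. Bystander.
- rivet_tin: round grey tin, 56 mm in diameter, 29 mm tall, loose on the table near the press; origin at the centre of its underside. Bystander.
- wood_block: hardwood block, 30 x 36 x 30 mm, loose on the table near the press; origin at the centre of its underside. Bystander.
Things that resemble listed ones, but are neither listed nor needed, are in the scene too. What is shaped like the glue_bottle but orange or purple is not meant.

How it is judged:
By the outcome, as a careful person would: the job done as asked, in the order asked, and still so for the second after the job is handed in, while the arm keeps its last pose, push and grip.
It also fails if it takes over 61 s, if anything falls off the work surface, if the arm or the gripper's body presses on something with over 40 N, if the wrist force passes 120 N, or if a joint passes its speed limit or range.

## Robot

A 7-joint arm with a two-finger parallel gripper is mounted at the origin on the work surface; the furniture and walls round the work are solid. World frame = base frame: x ahead of the robot, y to its left, z up, the work surface at z = 0. Lengths are in m, angles in rad, forces in N, time in s.
With the tool pointing down it reaches from about 0.4 to 0.85 m from the base axis. Payload 10.4 kg.
Tool frame: the origin (TCP) lies on the centre line of the jaws, within the pads' length; the fingertips stand 11 mm ahead of it and the grasp point (between the pads) lies 8 mm behind it (tip_reach is the distance from the TCP to the fingertips, in m); z points along the fingers, y is the line along which they close (so a half turn about z gives the same grasp; the last joint's range is limited). The gripper opens to 85 mm and grips with 20 to 120 N. Pads are 22 mm wide; open, the fingers measure 114 mm over their backs; the gripper's body (76 mm by 85 mm) begins 54 mm behind the grasp point. The pads swing forward as they close: fully open they stand 13 mm farther back than shut.
Start: joints at [-1.306, 0.332, -0.065, 1.46, 0.022, 1.35, -0.088], TCP at [0.177, 0.599, 0.242] pointing down, gripper open.
Joint ranges: [-2.6, 2.6], [-0.5, 2.12], [-1.47, 1.34], [0.16, 2.42], [-1.27, 4.41], [0.06, 2.06], [-2.6, 2.6]. Speed limits (rad/s): [2.22, 2.22, 2.79, 2.79, 3.14, 3.14, 3.14].

## Interface

Orientations are given as a unit quaternion [x, y, z, w].
In Python, from workcell import get_obs, camera, hand_in, tip_reach gives the robot as it stands. The module is installed in compiled form; this text tells all that it offers.
- The arm moves only by the tool move_arm, never from a script. Its argument "plan" is a list of rows, each an object with "delta_pos": the shift along the tool's x, y, z in a scale on which 1.0 is 0.5 m, a list of three; "turn": the turn, a rotation vector about the tool's x, y, z in parts of the range, where 1.0 means 180 degrees, a list of three; "fingers": the closure, from 0 (fully open) to 1 (shut). A call has 1 to 12 rows; each row is the pose to reach, as a shift and turn from the pose commanded when the call began, along the tool's axes at that moment; what a row does not reach only later rows make up. A row lasts 1/8 s, in which the tool goes at most 62.5 mm and 10.7 degrees, less where a joint would pass 70% of its speed; a pose out of reach is approached as far as the arm can. A shift or turn number past 1, either way, is cut back to 1. A call with a gripper value outside its range is refused whole. The fingers move at their own pace and stop on an object; "force" is the grip in N (left out, the last holds). Time passes only in rows, so rows that repeat a pose let the fingers close. It gives the time, the measured TCP pose, the force, the opening and the grip force at its end, in the units of the state.
- get_obs(): the state, without advancing time (a new reading comes with each control period).
- camera(name): name is "side" or "top" or "wrist"; returns a dict with "color" (480x640x3 uint8, red, green, blue), "range_z" (480x640 float32, m along the optical axis (not along the pixel's ray), 0 where there is no reading), "fx", "fy", "cx", "cy" (pixels), "R" (3x3) and "t" (3): a world point X has camera coordinates R X + t; the wrist camera has in their place "tool_from_camera" (4x4, takes a point from camera to tool coordinates, whose origin is the TCP and whose axes are the flange's). Camera axes: x right, y down, z forward; pixel columns grow to the right and rows downward; lengths in m; the calibration is good to about 2 mm. A picture is of the moment at which its call begins: read the wrist's pose just before it.
- hand_in(): hands the job in; it is judged then, once.
The state is a dict: "clock": time; "joint_pos": joint angles; "joint_velocities": joint speeds; "tau": joint torques, N m; "position": TCP position; "ee_rot": TCP orientation; "ft_force": force on the tool from outside, world axes, zero at the start; "torque": the same for the moment, N m; "grip_width": opening from 0.0 (shut) to 1.0 (fully open); "grasp_force": force on a finger pad.
Only numpy, scipy, OpenCV 4.12 (cv2) and the standard library are available. Lean on these libraries where they do the work, as an engineer would, in place of code of your own. Each camera call takes 0.05 s, during which the arm holds its last target. There are 200 camera calls.

## Working session

There is one attempt and no reset: what is moved stays moved. The work goes in short steps, Python scripts to look and compute and a tool call to move; the robot and the scene stay as the last step left them, time stands still between calls to the robot, and variables do not carry over. Pictures are saved under pics/ and viewed, at most 10 in all, crops included, and the job is handed in when it is done.

Besides the shell and the picture viewer there is one more tool, called after "Emit:" by a JSON object that holds its "fn" and its "kwargs". move_arm: Moves the arm, as the interface text tells. Its arguments: {"type":"object","properties":{"plan":{"type":"array","items":{"type":"object","properties":{"delta_pos":{"type":"array","items":{"type":"number"}},"turn":{"type":"array","items":{"type":"number"}},"fingers":{"type":"number"}}}},"force":{"type":"number"}},"required":["plan"]}

```bash
mkdir -p pics; python3 - <<'E'
from workcell import *
import cv2,numpy as np
o=get_obs();print(o, tip_reach)
for n in("side","top"):
    c=camera(n);cv2.imwrite(f"pics/{n}0.png",c["color"][:,:,::-1]);np.savez(f"pics/{n}0.npz",**c)
    print(n,c["fx"],c["fy"],c["cx"],c["cy"],c["R"],c["t"],(c["range_z"]>0).mean())
E
```

```text
{'clock': 0.0, 'joint_pos': array([-1.30561049,  0.33287764, -0.06472679,  1.46093036,  0.02160883,
        1.34985918, -0.08852608]), 'joint_velocities': array([ 0.00079376, -0.00083531,  0.00053091,  0.00144062, -0.00133715,
        0.00020693,  0.00193013]), 'tau': array([ 5.13866653e-04, -6.25446296e+01,  4.92643774e-02, -3.91591358e+01,
        1.60235097e-02,  1.00663278e-02,  3.61616196e-05]), 'position': array([0.17728703, 0.59897113, 0.2415176 ]), 'ee_rot': array([ 1.43385991e-01,  9.89666602e-01, -6.85867431e-04, -6.81723381e-05]), 'ft_force': array([ 0.56073487, -0.37421211,  0.00668848]), 'torque': array([0.00823972, 0.01619128, 0.02076666]), 'grasp_force': 0.0, 'grip_width': 0.9989621993880528} 0.011
side 474.19292958742244 474.19292958742244 313.0006705813551 240.62639230882036 [[ 0.83882033 -0.54440311 -0.00239038]
 [-0.25568812 -0.39008216 -0.8845674 ]
 [ 0.4806288   0.74260431 -0.46640625]] [-0.44786618  0.29807784  0.70814528] 0.8653873697916666
top 605.1068468616999 605.1068468616999 323.6156561594635 236.22529478645274 [[-0.3385325  -0.94092272  0.00775762]
 [-0.89769898  0.32048822 -0.30236376]
 [ 0.28201471 -0.10932397 -0.95316104]] [0.20640194 0.56329357 1.1268733 ] 0.9958626302083333
```

View pics/side0.png

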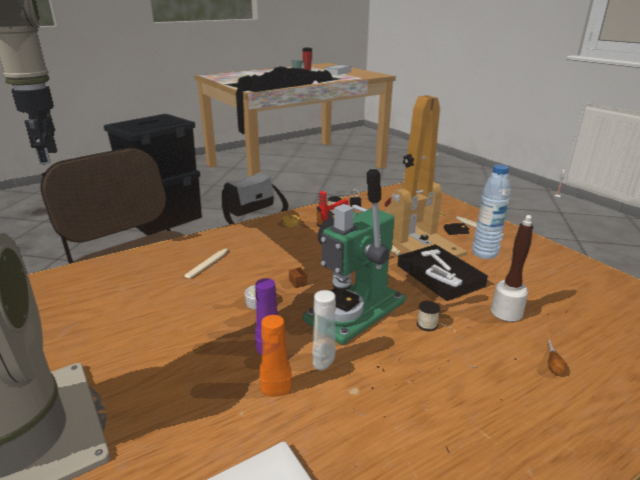

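View pics/top0.png

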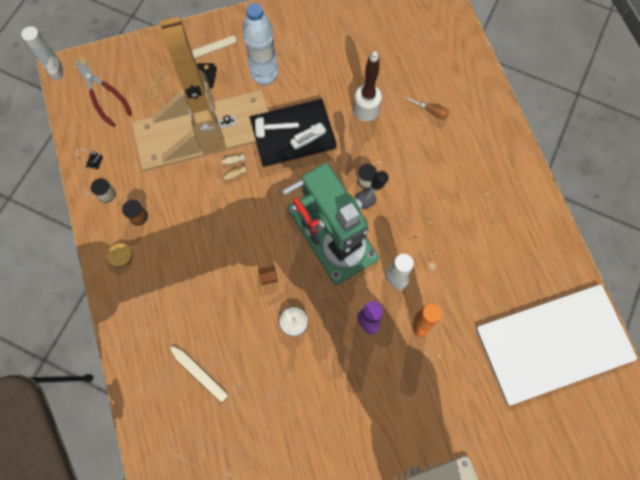

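The side view shows the green press at about (355,270), the lever grip at (374,187), the red tab at (323,200), the pale bottle at (325,330), with purple and orange bottles at (265,315) and (275,355). In the top view the press is at (335,225), the white cap at (403,263), the catch at (306,215) and the grip at (380,180). The tin or spool is at (293,321), the block at (268,275) and another can at (366,176).

```bash
cat >h.py <<'E'
import numpy as np,cv2
from scipy.spatial.transform import Rotation as Rn
def cloud(c):
    v,u=np.mgrid[:480,:640];z=c["range_z"].astype(float)
    P=np.stack([(u-c["cx"])*z/c["fx"],(v-c["cy"])*z/c["fy"],z],-1)
    return (P-c["t"])@c["R"],z>0
def proj(c,X):
    p=np.asarray(X)@c["R"].T+c["t"];return np.stack([c["fx"]*p[...,0]/p[...,2]+c["cx"],c["fy"]*p[...,1]/p[...,2]+c["cy"]],-1)
def hsv(c): return cv2.cvtColor(c["color"],cv2.COLOR_RGB2HSV)
E
python3 - <<'E'
from h import *
for n in("top","side"):
    c=dict(np.load(f"pics/{n}0.npz"));P,ok=cloud(c);H=hsv(c)
    near=ok&(abs(P[...,0]-.5)<.6)&(abs(P[...,1])<.6)
    g=near&(H[...,0]>60)&(H[...,0]<90)&(H[...,1]>80)
    print(n,"green",g.sum())
    for lo,hi in((.198,.22),(.018,.04)):
        q=P[g&(P[...,2]>lo)&(P[...,2]<hi)]
        if len(q)>20:
            r=cv2.minAreaRect(q[:,:2].astype(np.float32)*1000);print(lo,len(q),r,np.median(q[:,2]))
            print(cv2.boxPoints(r).round(0).tolist())
    for nm,m in dict(orange=(H[...,0]<14)&(H[...,1]>225)&(H[...,2]>180),purple=(H[...,0]>125)&(H[...,0]<150)&(H[...,1]>120),red=((H[...,0]<5)|(H[...,0]>174))&(H[...,1]>190)&(H[...,2]>120),white=(H[...,1]<50)&(H[...,2]>150)).items():
        k,lab,st,ce=cv2.connectedComponentsWithStats((m&near&(P[...,2]>.008)).astype(np.uint8))
        for i in range(1,k):
            if st[i,4]>40:
                q=P[lab==i];print(nm,ce[i].round(),st[i,4],q.min(0).round(3),q.max(0).round(3),np.median(q,0).round(3))
E
```

```text
top green 3039
0.198 1917 ((620.9640502929688, -13.583946228027344), (145.20509338378906, 80.65635681152344), 14.397398948669434) 0.20807147807883677
[[541.0, 7.0], [561.0, -71.0], [701.0, -35.0], [681.0, 44.0]]
0.018 617 ((611.1409301757812, -25.008575439453125), (178.81259155273438, 106.07136535644531), 12.355330467224121) 0.021466687650827827
[[512.0, 8.0], [535.0, -96.0], [710.0, -58.0], [687.0, 46.0]]
purple [371. 317.] 485 [ 0.392 -0.041  0.033] [ 0.434 -0.006  0.15 ] [ 0.411 -0.021  0.142]
white [258.  33.] 698 [ 1.012 -0.036  0.143] [1.061 0.023 0.222] [ 1.026 -0.005  0.187]
white [263.  67.] 689 [ 1.011 -0.04   0.013] [1.049 0.024 0.14 ] [ 1.02  -0.004  0.065]
white [374.  56.] 53 [ 0.871 -0.208  0.209] [ 0.886 -0.193  0.228] [ 0.876 -0.199  0.22 ]
white [368. 105.] 513 [ 0.847 -0.231  0.01 ] [ 0.904 -0.171  0.078] [ 0.858 -0.192  0.065]
white [229. 123.] 53 [0.935 0.091 0.01 ] [0.961 0.129 0.022] [0.942 0.104 0.016]
white [270. 126.] 290 [ 0.881 -0.037  0.011] [0.934 0.058 0.033] [0.898 0.035 0.026]
white [308. 135.] 351 [ 0.834 -0.091  0.014] [ 0.875 -0.009  0.043] [ 0.85 
[... 1837 characters left out ...]
 301.] 861 [ 0.847 -0.231  0.008] [ 0.897 -0.175  0.074] [ 0.856 -0.212  0.048]
white [250. 296.] 167 [0.441 0.095 0.008] [0.473 0.142 0.032] [0.449 0.113 0.029]
white [320. 321.] 766 [ 0.458 -0.133  0.008] [ 0.534 -0.004  0.147] [ 0.468 -0.121  0.118]
white [347. 311.] 104 [ 0.495 -0.129  0.048] [ 0.609 -0.052  0.118] [ 0.562 -0.068  0.05 ]
white [425. 319.] 121 [ 0.696 -0.155  0.008] [ 0.71  -0.128  0.04 ] [ 0.7   -0.145  0.025]
white [ 69. 376.] 473 [0.069 0.057 0.009] [0.113 0.112 0.015] [0.092 0.084 0.012]
white [267. 466.] 2064 [ 0.217 -0.304  0.012] [ 0.333 -0.228  0.019] [ 0.297 -0.254  0.016]
white [ 61. 466.] 1380 [-0.017 -0.118  0.009] [ 0.113 -0.073  0.016] [ 0.055 -0.097  0.012]
```

```bash
python3 - <<'E'
from h import *
from scipy.optimize import least_squares
C={n:dict(np.load(f"pics/{n}0.npz")) for n in("top","side")}
for n,c in C.items():
    P,ok=cloud(c);H=hsv(c)
    reg=ok&(abs(P[...,0]-.56)<.25)&(abs(P[...,1]+.04)<.22)
    g=reg&(H[...,0]>60)&(H[...,0]<90)&(H[...,1]>80)
    for lo,hi in((.204,.213),(.024,.034)):
        m=(g&(P[...,2]>lo)&(P[...,2]<hi)).astype(np.uint8);m=cv2.morphologyEx(m,cv2.MORPH_OPEN,np.ones((3,3)))
        q=P[m>0][:,:2].astype(np.float32)*1000;
        if len(q)>20:r=cv2.minAreaRect(q);print(n,lo,len(q),r,cv2.boxPoints(r).round(0).tolist())
    def rep(nm,m):
        k,lab,st,ce=cv2.connectedComponentsWithStats((m&reg).astype(np.uint8))
        for i in range(1,k):
            if st[i,4]>15:
                q=P[lab==i];print(n,nm,ce[i].round(),st[i,4],q.min(0).round(3),q.max(0).round(3),np.median(q,0).round(3))
    rep("black>z.26",(H[...,2]<70)&(P[...,2]>.26))
    rep("red",((H[...,0]<6)|(H[...,0]>172))&(H[...,1]>170)&(P[...,2]>.19))
    rep("orange",(H[...,1]>200)&(P[...,2]>.06)&(P[...,2]<.17)&(H[...,0]<16))
    rep("cap",(H[...,1]<60)&(H[...,2]>120)&(P[...,2]>.11)&(P[...,2]<.16)&(P[...,0]<.53))
    rep("low",(P[...,2]>.012)&(P[...,2]<.06))
    m=reg&(P[...,2]>.138)&(P[...,2]<.152)&(H[...,1]<60)&(P[...,0]<.51)&(P[...,1]<-.08)
    q=P[m];print("captop",len(q),cv2.minEnclosingCircle(q[:,:2].astype(np.float32)*1000),q.mean(0))
E
```

```text
top 0.204 1601 ((620.9708862304688, -12.334693908691406), (143.74903869628906, 77.24830627441406), 11.50493335723877) [[543.0, 11.0], [558.0, -65.0], [699.0, -36.0], [684.0, 40.0]]
top 0.024 36 ((622.800537109375, 0.25439929962158203), (10.54869270324707, 14.508590698242188), 70.32957458496094) [[614.0, -2.0], [628.0, -7.0], [631.0, 3.0], [618.0, 8.0]]
top black>z.26 [379. 180.] 205 [ 0.581 -0.099  0.265] [ 0.608 -0.078  0.34 ] [ 0.59  -0.085  0.332]
top red [304. 213.] 174 [0.572 0.026 0.203] [0.645 0.048 0.265] [0.611 0.038 0.227]
top cap [403. 265.] 343 [ 0.465 -0.131  0.111] [ 0.5   -0.095  0.151] [ 0.48  -0.11   0.144]
top low [366. 174.] 320 [ 0.694 -0.158  0.013] [ 0.738 -0.117  0.052] [ 0.714 -0.134  0.045]
top low [337. 254.] 1916 [ 0.513 -0.097  0.012] [0.714 0.05  0.06 ] [ 0.555 -0.005  0.024]
top low [309. 214.] 45 [0.649 0.007 0.028] [0.69  0.016 0.06 ] [0.669 0.011 0.044]
top low [395. 281.] 162 [ 0.458 -0.13   0.012] [ 0.506 -0.094  0.06 ] [ 0.469 -0.104  0.039]
top low [267. 275.] 278 [0.563 0.116 0.013] [0.596 0.155 0.037] [0.577 0.135 0.03 ]
top low [293. 321.] 617 
[... 1335 characters left out ...]
 0.042 0.06 ] [ 0.599 -0.068  0.03 ]
side low [251. 295.] 182 [0.441 0.092 0.013] [0.475 0.142 0.032] [0.451 0.113 0.029]
side low [429. 313.] 471 [ 0.696 -0.159  0.012] [ 0.738 -0.118  0.048] [ 0.708 -0.145  0.04 ]
side low [310. 315.] 126 [ 0.513 -0.024  0.012] [0.536 0.012 0.029] [ 0.522 -0.004  0.02 ]
side low [259. 338.] 141 [ 0.392 -0.042  0.012] [ 0.401 -0.025  0.06 ] [ 0.396 -0.034  0.038]
side low [276. 379.] 691 [ 0.353 -0.148  0.012] [ 0.401 -0.112  0.06 ] [ 0.371 -0.14   0.037]
side low [282. 451.] 283 [ 0.31  -0.26   0.013] [ 0.334 -0.23   0.019] [ 0.322 -0.246  0.016]
captop 256 ((483.0298767089844, -114.54766845703125), 18.471120834350586) [ 0.48153185 -0.11730304  0.14383406]
```

Units first: shifts go in shares of 0.5 m and turns go in shares of 180 degrees. So -0.342 m is -0.684, -0.263 m is -0.526, 1.4 rad is 0.4456.

Emit:
{"fn": "move_arm", "kwargs": {"plan": [{"delta_pos": [-0.684, -0.526, 0], "turn": [0, 0, 0.4456], "fingers": 0}, {"delta_pos": [-0.684, -0.526, 0], "turn": [0, 0, 0.4456], "fingers": 0}, {"delta_pos": [-0.684, -0.526, 0], "turn": [0, 0, 0.4456], "fingers": 0}, {"delta_pos": [-0.684, -0.526, 0], "turn": [0, 0, 0.4456], "fingers": 0}, {"delta_pos": [-0.684, -0.526, 0], "turn": [0, 0, 0.4456], "fingers": 0}, {"delta_pos": [-0.684, -0.526, 0], "turn": [0, 0, 0.4456], "fingers": 0}, {"delta_pos": [-0.684, -0.526, 0], "turn": [0, 0, 0.4456], "fingers": 0}, {"delta_pos": [-0.684, -0.526, 0], "turn": [0, 0, 0.4456], "fingers": 0}, {"delta_pos": [-0.684, -0.526, 0], "turn": [0, 0, 0.4456], "fingers": 0}, {"delta_pos": [-0.684, -0.526, 0], "turn": [0, 0, 0.4456], "fingers": 0}]}}

```text
clock: 1.35
position: [0.4301, 0.2507, 0.2421]
ee_rot: [0.746, 0.666, -0.0, -0.0]
ft_force: [0.5, 0.5, -0.1]
grip_width: 0.997
grasp_force: 0.0
```

```bash
cat >>h.py <<'E'
YAW=np.deg2rad(12.5);ORG=np.array([.606,-.029,0])
def pw(p): return Rn.from_euler('z',YAW).apply(np.asarray(p)/1000.)+ORG
def go(target,yawy=None):
    "tool-axis delta and turn to reach the world target, tool down, tool y at world angle yawy"
    from workcell import get_obs
    o=get_obs();R=Rn.from_quat(o["ee_rot"]);d=R.inv().apply(np.asarray(target)-o["position"])
    print("now",o["position"].round(4),"t",o["clock"],"q",o["joint_pos"].round(2),"f",o["ft_force"].round(1),"w",round(o["grip_width"],3),"gf",round(o["grasp_force"],1))
    t=None
    if yawy is not None:
        y=np.array([np.cos(yawy),np.sin(yawy),0]);z=np.array([0,0,-1.]);x=np.cross(y,z)
        t=(R.inv()*Rn.from_matrix(np.stack([x,y,z],1))).as_rotvec()
    print("delta",d.round(4),"turn",None if t is None else t.round(4))
E
python3 -c "
from h import *
go([.4825,-.1135,.2415],YAW-np.pi/2)"
```

```text
now [0.4301 0.2507 0.2421] t 1.35 q [-0.93  0.04  0.32  1.8  -0.01  1.3  -0.72] f [ 0.5  0.5 -0.1] w 0.997 gf 0.0
delta [-0.356   0.0933  0.0006] turn [-3.0000e-04  4.0000e-04  1.2393e+00]
```

Scaled: -0.356 m is -0.712, 0.093 m is 0.186, 1.239 rad is 0.3944.

Emit:
{"fn": "move_arm", "kwargs": {"plan": [{"delta_pos": [-0.712, 0.186, 0], "turn": [0, 0, 0.3944], "fingers": 0}, {"delta_pos": [-0.712, 0.186, 0], "turn": [0, 0, 0.3944], "fingers": 0}, {"delta_pos": [-0.712, 0.186, 0], "turn": [0, 0, 0.3944], "fingers": 0}, {"delta_pos": [-0.712, 0.186, 0], "turn": [0, 0, 0.3944], "fingers": 0}, {"delta_pos": [-0.712, 0.186, 0], "turn": [0, 0, 0.3944], "fingers": 0}, {"delta_pos": [-0.712, 0.186, 0], "turn": [0, 0, 0.3944], "fingers": 0}, {"delta_pos": [-0.712, 0.186, 0], "turn": [0, 0, 0.3944], "fingers": 0}, {"delta_pos": [-0.712, 0.186, 0], "turn": [0, 0, 0.3944], "fingers": 0}, {"delta_pos": [-0.712, 0.186, 0], "turn": [0, 0, 0.3944], "fingers": 0}]}}

```text
clock: 2.48
position: [0.4816, -0.1132, 0.2422]
ee_rot: [0.994, 0.11, -0.0, -0.0]
ft_force: [0.3, 0.2, 0.5]
grip_width: 1.002
grasp_force: 0.0
```

```bash
python3 - <<'E'
from h import *
from workcell import *
go([.4825,-.1135,.125],YAW-np.pi/2)
o=get_obs();c=camera("wrist");cv2.imwrite("pics/w1.png",c["color"][:,:,::-1])
T=np.array(c["tool_from_camera"]);v,u=np.mgrid[:480,:640];z=c["range_z"].astype(float)
P=np.stack([(u-c["cx"])*z/c["fx"],(v-c["cy"])*z/c["fy"],z],-1)@T[:3,:3].T+T[:3,3]
P=Rn.from_quat(o["ee_rot"]).apply(P.reshape(-1,3)).reshape(P.shape)+o["position"];H=hsv(c)
m=(z>0)&(P[...,2]>.137)&(P[...,2]<.152)&(np.hypot(P[...,0]-.4825,P[...,1]+.1135)<.05)
q=P[m];print(m.sum(),cv2.minEnclosingCircle(q[:,:2].astype(np.float32)*1000),q.mean(0),T.round(3))
E
```

```text
now [ 0.4816 -0.1132  0.2422] t 2.475 q [-0.55  0.02  0.7   1.83 -0.02  1.3  -1.19] f [0.3 0.2 0.5] w 1.002 gf 0.0
delta [0.0008 0.0006 0.1172] turn [-0.0003  0.0002  0.0021]
1959 ((484.1722717285156, -113.2601089477539), 17.74736785888672) [ 0.4850634  -0.11285542  0.14365982] [[-0.    -0.964 -0.267  0.068]
 [ 1.    -0.    -0.     0.   ]
 [-0.    -0.267  0.964 -0.131]
 [ 0.     0.     0.     1.   ]]
```

View pics/w1.png

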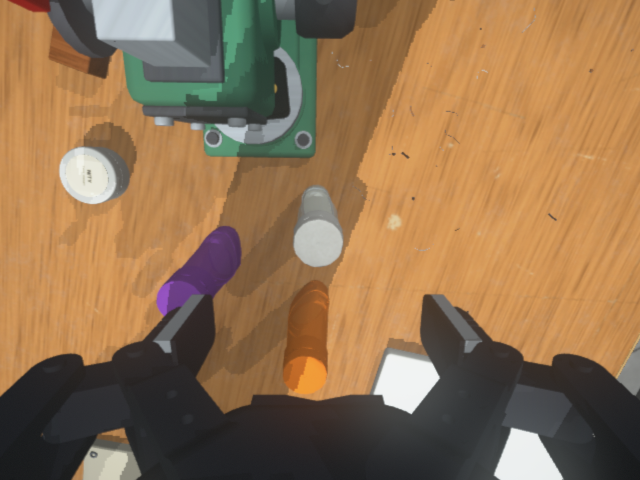

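The wrist view shows the white cap at (318,243), right under the jaws, and the press base edge parallel to the image. The purple and orange bottles are clear.

Scaled: 0.124 m is 0.248, 0.105 m is 0.21.

Emit:
{"fn": "move_arm", "kwargs": {"plan": [{"delta_pos": [0.004, 0, 0.12], "turn": [0, 0, 0], "fingers": 0}, {"delta_pos": [0.004, 0, 0.21], "turn": [0, 0, 0], "fingers": 0}, {"delta_pos": [0.004, 0, 0.248], "turn": [0, 0, 0], "fingers": 0}, {"delta_pos": [0.004, 0, 0.248], "turn": [0, 0, 0], "fingers": 0}, {"delta_pos": [0.004, 0, 0.248], "turn": [0, 0, 0], "fingers": 0.9}, {"delta_pos": [0.004, 0, 0.248], "turn": [0, 0, 0], "fingers": 0.9}, {"delta_pos": [0.004, 0, 0.248], "turn": [0, 0, 0], "fingers": 0.9}, {"delta_pos": [0.004, 0, 0.248], "turn": [0, 0, 0], "fingers": 0.9}, {"delta_pos": [0.004, 0, 0.248], "turn": [0, 0, 0], "fingers": 0.9}, {"delta_pos": [0.004, 0, 0.248], "turn": [0, 0, 0], "fingers": 0.9}], "force": 30}}

```text
clock: 3.78
position: [0.4841, -0.1138, 0.1191]
ee_rot: [0.994, 0.107, 0.001, -0.0]
ft_force: [-0.1, 1.7, 6.7]
grip_width: 0.418
grasp_force: 29.5
```

```bash
python3 -c "
from h import *
print(pw([-130,-200,0]))
p=pw([-130,-200,0]);p[2]=.1185
go(p,YAW-np.pi/2)"
```

```text
[ 0.52236944 -0.25239635  0.        ]
now [ 0.4841 -0.1138  0.1191] t 3.775 q [-0.5   0.18  0.71  1.97 -0.14  1.03 -1.09] f [-0.1  1.7  6.7] w 0.418 gf 29.5
delta [0.0078 0.1436 0.0006] turn [-0.0002 -0.0016 -0.0031]
```

Scaled: 0.144 m is 0.288, -0.05 m is -0.1.

Emit:
{"fn": "move_arm", "kwargs": {"plan": [{"delta_pos": [0, 0, -0.08], "turn": [0, 0, 0], "fingers": 0.9}, {"delta_pos": [0, 0, -0.1], "turn": [0, 0, 0], "fingers": 0.9}, {"delta_pos": [0.016, 0.08, -0.1], "turn": [0, 0, 0], "fingers": 0.9}, {"delta_pos": [0.016, 0.16, -0.1], "turn": [0, 0, 0], "fingers": 0.9}, {"delta_pos": [0.016, 0.24, -0.1], "turn": [0, 0, 0], "fingers": 0.9}, {"delta_pos": [0.016, 0.288, -0.1], "turn": [0, 0, 0], "fingers": 0.9}, {"delta_pos": [0.016, 0.288, -0.1], "turn": [0, 0, 0], "fingers": 0.9}, {"delta_pos": [0.016, 0.288, -0.05], "turn": [0, 0, 0], "fingers": 0.9}, {"delta_pos": [0.016, 0.288, -0.02], "turn": [0, 0, 0], "fingers": 0.9}, {"delta_pos": [0.016, 0.288, -0.006], "turn": [0, 0, 0], "fingers": 0.9}, {"delta_pos": [0.016, 0.288, 0], "turn": [0, 0, 0], "fingers": 0.9}, {"delta_pos": [0.016, 0.288, 0], "turn": [0, 0, 0], "fingers": 0.9}]}}

```text
clock: 5.28
position: [0.5226, -0.2528, 0.1192]
ee_rot: [0.994, 0.107, 0.001, -0.0]
ft_force: [0.3, 0.6, 3.2]
grip_width: 0.423
grasp_force: 31.2
```

```bash
python3 - <<'E'
from h import *
from workcell import *
c=camera("side");cv2.imwrite("pics/s2.png",c["color"][150:450,200:600,::-1]);go([.522,-.252,.1185],YAW-np.pi/2)
E
```

```text
now [ 0.5227 -0.2528  0.1192] t 5.325 q [-0.24  0.41  0.76  1.76 -0.31  1.09 -0.73] f [-1.3  0.3  5.2] w 0.42 gf 31.3
delta [-0.0005 -0.0009  0.0007] turn [ 0.0002 -0.0016 -0.003 ]
```

View pics/s2.png

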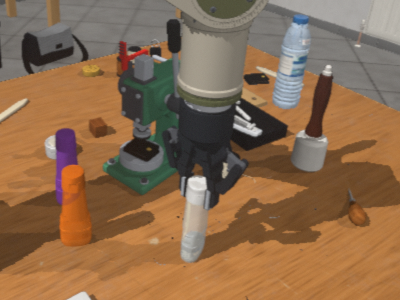

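The bottle stands upright at crop (194,222), still gripped; its lean matches the perspective. Now I'll release it and rise.

Emit:
{"fn": "move_arm", "kwargs": {"plan": [{"delta_pos": [0, 0, 0], "turn": [0, 0, 0], "fingers": 0.4}, {"delta_pos": [0, 0, 0], "turn": [0, 0, 0], "fingers": 0.2}, {"delta_pos": [0, 0, 0], "turn": [0, 0, 0], "fingers": 0.1}, {"delta_pos": [0, 0, 0], "turn": [0, 0, 0], "fingers": 0.1}, {"delta_pos": [0, 0, -0.06], "turn": [0, 0, 0], "fingers": 0.1}, {"delta_pos": [0, 0, -0.18], "turn": [0, 0, 0], "fingers": 0.1}, {"delta_pos": [-0.08, 0, -0.3], "turn": [0, 0, 0], "fingers": 0.1}, {"delta_pos": [-0.18, -0.06, -0.36], "turn": [0, 0, 0], "fingers": 0.3}, {"delta_pos": [-0.24, -0.16, -0.4], "turn": [0, 0, 0], "fingers": 0.53}, {"delta_pos": [-0.24, -0.28, -0.44], "turn": [0, 0, 0], "fingers": 0.53}, {"delta_pos": [-0.24, -0.4, -0.44], "turn": [0, 0, 0], "fingers": 0.53}, {"delta_pos": [-0.24, -0.4, -0.44], "turn": [0, 0, 0], "fingers": 0.53}]}}

```text
clock: 6.82
position: [0.3614, -0.08, 0.3388]
ee_rot: [0.994, 0.11, 0.001, -0.0]
ft_force: [0.2, -0.8, -0.1]
grip_width: 0.467
grasp_force: 0.0
```

```bash
python3 - <<'E'
from h import *
p=pw([-18,63,340]);print(p);go(p,YAW-np.pi/2)
E
```

```text
[0.57479098 0.02861074 0.34      ]
now [ 0.3614 -0.08    0.3388] t 6.825 q [-0.53 -0.37  0.47  1.91  0.16  1.57 -1.44] f [ 0.2 -0.8 -0.1] w 0.467 gf 0.0
delta [ 0.232  -0.0594 -0.0008] turn [-0.0004 -0.0018  0.002 ]
```

Scaled: 0.232 m is 0.464, 0.11 m is 0.22, 0.002 rad is 0.0006.

Emit:
{"fn": "move_arm", "kwargs": {"plan": [{"delta_pos": [0.1, -0.118, 0], "turn": [0, 0, 0.0006], "fingers": 0.53}, {"delta_pos": [0.22, -0.118, 0], "turn": [0, 0, 0.0006], "fingers": 0.53}, {"delta_pos": [0.34, -0.118, 0], "turn": [0, 0, 0.0006], "fingers": 0.53}, {"delta_pos": [0.44, -0.118, 0], "turn": [0, 0, 0.0006], "fingers": 0.53}, {"delta_pos": [0.464, -0.118, 0], "turn": [0, 0, 0.0006], "fingers": 0.53}, {"delta_pos": [0.464, -0.118, 0], "turn": [0, 0, 0.0006], "fingers": 0.53}]}}

```text
clock: 7.58
position: [0.5764, 0.0231, 0.3376]
ee_rot: [0.994, 0.106, -0.001, 0.001]
ft_force: [-0.6, 0.2, -0.9]
grip_width: 0.471
grasp_force: 0.0
```

```bash
cat >>h.py <<'E'
def wrist(name):
    from workcell import get_obs,camera
    o=get_obs();c=camera("wrist");cv2.imwrite(f"pics/{name}.png",c["color"][:,:,::-1])
    T=np.array(c["tool_from_camera"]);v,u=np.mgrid[:480,:640];z=c["range_z"].astype(float)
    P=np.stack([(u-c["cx"])*z/c["fx"],(v-c["cy"])*z/c["fy"],z],-1)@T[:3,:3].T+T[:3,3]
    P=Rn.from_quat(o["ee_rot"]).apply(P.reshape(-1,3)).reshape(P.shape)+o["position"]
    return c,P,z>0
def press(P): return (P-ORG)@Rn.from_euler('z',YAW).as_matrix()*1000
E
python3 - <<'E'
from h import *
c,P,ok=wrist("w2");H=hsv(c);Q=press(P)
go(pw([-18,63,340]),YAW-np.pi/2)
red=ok&((H[...,0]<6)|(H[...,0]>172))&(H[...,1]>150)&(P[...,2]>.19)&(abs(Q[...,1]-63)<40)&(abs(Q[...,0])<130)
q=Q[red];print(red.sum(),q.min(0),q.max(0))
t=q[q[:,2]>252];print("tab top",len(t),t.min(0).round(1),t.max(0).round(1),np.median(t,0).round(1))
g=ok&(H[...,0]>60)&(H[...,0]<90)&(H[...,1]>80)&(P[...,2]>.204)&(P[...,2]<.213)
r=cv2.minAreaRect(Q[g][:,:2].astype(np.float32));print("head",g.sum(),r,cv2.boxPoints(r).round(1).tolist(),np.percentile(Q[g],[1,99],axis=0).round(1))
E
```

```text
now [0.5758 0.0228 0.3383] t 7.625 q [-0.57  0.2   0.54  1.46 -0.1   1.51 -1.39] f [-1.  -0.5 -1.5] w 0.475 gf 0.0
delta [ 0.0003 -0.0059 -0.0017] turn [ 0.0006  0.0005 -0.0069]
1626 [-18.33638672  57.9122698  201.78972532] [ 55.6176234   72.65423197 261.39093313]
tab top 290 [-18.3  57.9 252.1] [-11.6  72.7 261.4] [-14.   64.9 259.4]
head 11676 ((22.24810028076172, 13.923833847045898), (138.7710418701172, 81.37788391113281), 0.01067526638507843) [[-47.099998474121094, 54.599998474121094], [-47.099998474121094, -26.799999237060547], [91.5999984741211, -26.799999237060547], [91.5999984741211, 54.599998474121094]] [[-26.2 -25.5 204.5]
 [ 90.6  48.  209.1]]
```

View pics/w2.png

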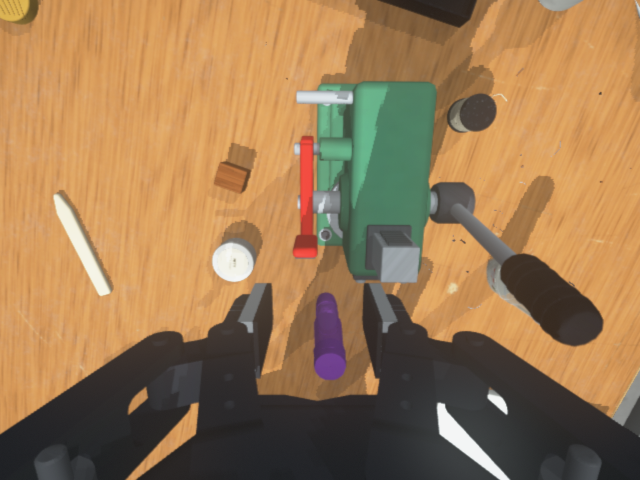

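The wrist view shows the red tab at (306,245), the head top square to the image, the lever grip at (550,300) on the right, and the tin and block clear at (234,262) and (232,177). I'm correcting the press origin by about 3 mm.

```bash
sed -i 's/ORG=np.array.*/ORG=np.array([.608,-.0262,0])/' h.py; python3 -c "
from h import *
go(pw([-18,63,238]),YAW-np.pi/2)"
```

```text
now [0.5758 0.0228 0.3383] t 7.625 q [-0.57  0.2   0.54  1.46 -0.1   1.51 -1.39] f [-1.  -0.5 -1.5] w 0.475 gf 0.0
delta [ 0.0028 -0.0082  0.1003] turn [ 0.0006  0.0005 -0.0069]
```

Scaled: 0.05 m is 0.1, 0.03 m is 0.06, -0.007 rad is -0.0022.

Emit:
{"fn": "move_arm", "kwargs": {"plan": [{"delta_pos": [0.006, -0.016, 0], "turn": [0, 0, -0.0022], "fingers": 0.53}, {"delta_pos": [0.006, -0.016, 0.06], "turn": [0, 0, -0.0022], "fingers": 0.53}, {"delta_pos": [0.006, -0.016, 0.1], "turn": [0, 0, -0.0022], "fingers": 0.53}, {"delta_pos": [0.006, -0.016, 0.1], "turn": [0, 0, -0.0022], "fingers": 0.53}]}}

```text
clock: 8.12
position: [0.5762, 0.0328, 0.2879]
ee_rot: [0.994, 0.11, -0.001, -0.0]
ft_force: [-0.3, -0.2, -0.0]
grip_width: 0.467
grasp_force: 0.0
```

```bash
python3 -c "
from h import *
go(pw([-18,63,238]),YAW-np.pi/2)"
```

```text
now [0.5762 0.0328 0.2879] t 8.125 q [-0.58  0.22  0.53  1.55 -0.11  1.41 -1.4 ] f [-0.3 -0.2 -0. ] w 0.467 gf 0.0
delta [0.0003 0.0016 0.0499] turn [-0.0011  0.0012  0.0022]
```

Scaled: 0.05 m is 0.1, 0.001 m is 0.002.

Emit:
{"fn": "move_arm", "kwargs": {"plan": [{"delta_pos": [0, 0.002, 0.05], "turn": [0, 0, 0], "fingers": 0.53}, {"delta_pos": [0, 0.002, 0.1], "turn": [0, 0, 0], "fingers": 0.53}, {"delta_pos": [0, 0.002, 0.1], "turn": [0, 0, 0], "fingers": 0.53}, {"delta_pos": [0, 0.002, 0.1], "turn": [0, 0, 0], "fingers": 0.7}, {"delta_pos": [0, 0.002, 0.1], "turn": [0, 0, 0], "fingers": 0.8}, {"delta_pos": [0, 0.002, 0.1], "turn": [0, 0, 0], "fingers": 0.95}, {"delta_pos": [0, 0.002, 0.1], "turn": [0, 0, 0], "fingers": 0.95}, {"delta_pos": [0, 0.002, 0.1], "turn": [0, 0, 0], "fingers": 0.95}], "force": 20}}

```text
clock: 9.12
position: [0.5781, 0.0316, 0.2397]
ee_rot: [0.994, 0.11, 0.001, -0.0]
ft_force: [-2.0, 0.9, 6.0]
grip_width: 0.186
grasp_force: 22.3
```

```bash
python3 - <<'E'
from h import *
go(pw([-18,63,238]),YAW-np.pi/2)
a0=.651
for c in np.arange(0.15,1.91,.175):
    print(round(c,3),(np.array([79*(np.cos(a0)-np.cos(a0+c)),0,-79*(np.sin(a0+c)-np.sin(a0))])/1000).round(4))
c=1.89;print(np.array([79*(np.cos(a0)-np.cos(a0+c)),-79*(np.sin(a0+c)-np.sin(a0))])/1000)
E
```

```text
now [0.5781 0.0316 0.2397] t 9.125 q [-0.57  0.24  0.52  1.62 -0.13  1.31 -1.38] f [-2.   0.9  6. ] w 0.186 gf 22.3
delta [-0.0014 -0.0001  0.0017] turn [-0.0004 -0.002   0.0017]
0.15 [ 0.0079  0.     -0.0089]
0.325 [ 0.0186  0.     -0.0176]
0.5 [ 0.0306  0.     -0.0243]
0.675 [ 0.0437  0.     -0.0288]
0.85 [ 0.0573  0.     -0.0309]
1.025 [ 0.0711  0.     -0.0307]
1.2 [ 0.0847  0.     -0.028 ]
1.375 [ 0.0976  0.     -0.0231]
1.55 [ 0.1094  0.     -0.016 ]
1.725 [ 0.1198  0.     -0.0069]
1.9 [0.1285 0.     0.0039]
[0.12801784 0.0032272 ]
```

Scaled: 0.128 m is 0.256, -0.028 m is -0.056.

Emit:
{"fn": "move_arm", "kwargs": {"plan": [{"delta_pos": [0.016, 0, -0.018], "turn": [0, 0, 0], "fingers": 0.95}, {"delta_pos": [0.038, 0, -0.036], "turn": [0, 0, 0], "fingers": 0.95}, {"delta_pos": [0.062, 0, -0.048], "turn": [0, 0, 0], "fingers": 0.95}, {"delta_pos": [0.088, 0, -0.058], "turn": [0, 0, 0], "fingers": 0.95}, {"delta_pos": [0.114, 0, -0.062], "turn": [0, 0, 0], "fingers": 0.95}, {"delta_pos": [0.142, 0, -0.062], "turn": [0, 0, 0], "fingers": 0.95}, {"delta_pos": [0.17, 0, -0.056], "turn": [0, 0, 0], "fingers": 0.95}, {"delta_pos": [0.196, 0, -0.046], "turn": [0, 0, 0], "fingers": 0.95}, {"delta_pos": [0.218, 0, -0.032], "turn": [0, 0, 0], "fingers": 0.95}, {"delta_pos": [0.24, 0, -0.014], "turn": [0, 0, 0], "fingers": 0.95}, {"delta_pos": [0.256, 0, 0.006], "turn": [0, 0, 0], "fingers": 0.95}, {"delta_pos": [0.256, 0, 0.006], "turn": [0, 0, 0], "fingers": 0.95}]}}

```text
clock: 10.62
position: [0.7041, 0.0584, 0.2349]
ee_rot: [0.994, 0.109, 0.001, 0.001]
ft_force: [5.0, -3.8, 2.7]
grip_width: 0.179
grasp_force: 21.5
```

```bash
python3 - <<'E'
from h import *
from workcell import *
go(pw([110,63,233]),YAW-np.pi/2)
c=camera("side");cv2.imwrite("pics/s3.png",cv2.resize(c["color"][130:370,220:540,::-1],None,fx=2,fy=2))
E
```

```text
now [0.7041 0.0584 0.2349] t 10.625 q [-0.47  0.55  0.51  1.25 -0.26  1.41 -1.34] f [ 5.  -3.8  2.7] w 0.179 gf 21.5
delta [-0.0022 -0.0012  0.0019] turn [ 0.002  -0.0019  0.0007]
```

View pics/s3.png

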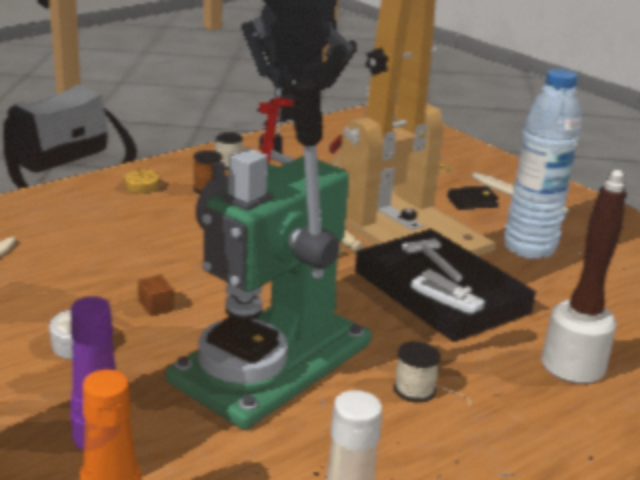

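```bash
python3 - <<'E'
from h import *
from workcell import *
c=camera("side")
f=lambda p:((proj(c,pw(p))-[220,130])*2).round()
for a in(0,.7,.9,1.2,1.5,1.9): print(a,f([45-79*np.cos(.651+a),63,198+79*np.sin(.651+a)]))
print("pin",f([45,63,198]))
E
```

```text
0 [205. 137.]
0.7 [238.  96.]
0.9 [249.  90.]
1.2 [265.  87.]
1.5 [278.  91.]
1.9 [291. 106.]
pin [248. 164.]
```

The crop shows the tab at (290,103), where catch ≈1.9 projects (291,106). The bystanders at (155,294), (70,333) and (417,372) and the key case at (243,335) are undisturbed. Releasing the tab and going above the lever grip.

Scaled: -0.185 m is -0.37, -0.17 m is -0.34.

Emit:
{"fn": "move_arm", "kwargs": {"plan": [{"delta_pos": [0, 0, 0], "turn": [0, 0, 0], "fingers": 0.6}, {"delta_pos": [0, 0, 0], "turn": [0, 0, 0], "fingers": 0.53}, {"delta_pos": [0, 0, 0], "turn": [0, 0, 0], "fingers": 0.53}, {"delta_pos": [0, 0, -0.08], "turn": [0, 0, 0], "fingers": 0.53}, {"delta_pos": [0, 0, -0.2], "turn": [0, 0, 0], "fingers": 0.5}, {"delta_pos": [0, 0, -0.32], "turn": [0, 0, 0], "fingers": 0.4}, {"delta_pos": [-0.06, 0.04, -0.37], "turn": [0, 0, 0], "fingers": 0.3}, {"delta_pos": [-0.14, 0.1, -0.37], "turn": [0, 0, 0], "fingers": 0.3}, {"delta_pos": [-0.22, 0.16, -0.37], "turn": [0, 0, 0], "fingers": 0.3}, {"delta_pos": [-0.3, 0.22, -0.37], "turn": [0, 0, 0], "fingers": 0.3}, {"delta_pos": [-0.34, 0.246, -0.37], "turn": [0, 0, 0], "fingers": 0.3}, {"delta_pos": [-0.34, 0.246, -0.37], "turn": [0, 0, 0], "fingers": 0.3}]}}

```text
clock: 12.22
position: [0.5624, -0.0994, 0.4212]
ee_rot: [0.994, 0.108, 0.001, -0.0]
ft_force: [-0.0, 0.8, -0.4]
grip_width: 0.7
grasp_force: 0.0
```

```bash
python3 - <<'E'
from h import *
c,P,ok=wrist("w3");H=hsv(c);Q=press(P)
go(pw([-24.3,-60,380]),YAW-np.pi/2)
m=ok&(H[...,2]<90)&(abs(Q[...,0]+24)<60)&(abs(Q[...,1]+60)<45)&(P[...,2]>.275)&(P[...,2]<.345)
q=Q[m];print(m.sum(),np.percentile(q,[1,50,99],axis=0).round(1))
for lo,hi in((.29,.305),(.305,.32),(.32,.332),(.332,.345)):
    s=q[(q[:,2]>lo*1000)&(q[:,2]<hi*1000)]
    if len(s)>5:print(lo,len(s),np.percentile(s,[2,50,98],axis=0).round(1).tolist())
red=ok&((H[...,0]<6)|(H[...,0]>172))&(H[...,1]>150)&(P[...,2]>.19)&(abs(Q[...,1]-63)<25)&(abs(Q[...,0]-60)<90)
q=Q[red];print("red",red.sum(),q.min(0) if len(q) else 0,q.max(0) if len(q) else 0)
E
```

```text
now [ 0.5633 -0.0977  0.4207] t 12.275 q [-0.4   0.19  0.6   1.3  -0.11  1.68 -1.17] f [0.6 0.8 0.6] w 0.702 gf 0.0
delta [ 0.0348 -0.0001  0.0407] turn [-0.0009 -0.0011  0.0012]
1318 [[-37.9 -69.9 289.2]
 [-23.4 -59.7 332.7]
 [-11.9 -49.1 336.5]]
0.29 153 [[-21.5, -70.0, 291.1], [-14.3, -59.9, 298.6], [-11.8, -49.1, 304.7]]
0.305 179 [[-22.7, -70.0, 305.2], [-17.0, -60.0, 312.9], [-14.6, -49.8, 319.7]]
0.32 257 [[-33.5, -69.9, 320.5], [-20.2, -59.5, 328.8], [-17.2, -49.0, 331.9]]
0.332 706 [[-37.8, -68.5, 332.3], [-28.9, -59.8, 334.6], [-20.5, -51.2, 336.5]]
red 1500 [ 36.28749976  52.86834969 195.08864122] [117.06239501  68.97264948 257.89120369]
```

View pics/w3.png

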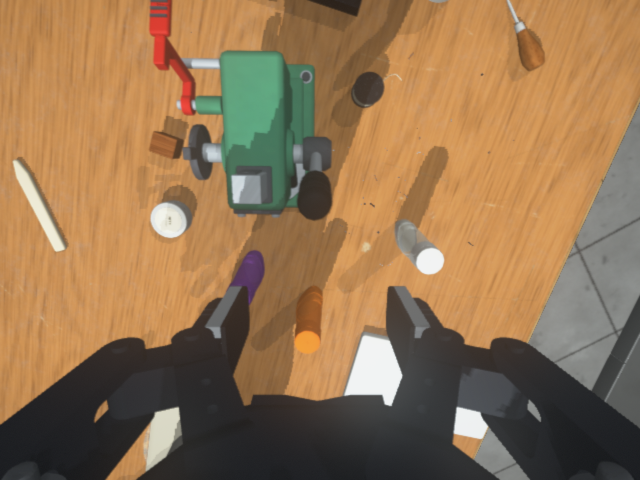

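The picture shows the catch folded right back to its stop bar at (185,70) and the lever grip at (315,195), just where predicted. The bottle stands at (420,250).

Scaled: 0.122 m is 0.244, 0.105 m is 0.21.

Emit:
{"fn": "move_arm", "kwargs": {"plan": [{"delta_pos": [0.07, 0, 0], "turn": [0, 0, 0], "fingers": 0.3}, {"delta_pos": [0.07, 0, 0.06], "turn": [0, 0, 0], "fingers": 0.3}, {"delta_pos": [0.07, 0, 0.14], "turn": [0, 0, 0], "fingers": 0.3}, {"delta_pos": [0.07, 0, 0.21], "turn": [0, 0, 0], "fingers": 0.3}, {"delta_pos": [0.07, 0, 0.244], "turn": [0, 0, 0], "fingers": 0.3}, {"delta_pos": [0.07, 0, 0.244], "turn": [0, 0, 0], "fingers": 0.5}, {"delta_pos": [0.07, 0, 0.244], "turn": [0, 0, 0], "fingers": 0.65}, {"delta_pos": [0.07, 0, 0.244], "turn": [0, 0, 0], "fingers": 0.9}, {"delta_pos": [0.07, 0, 0.244], "turn": [0, 0, 0], "fingers": 0.9}, {"delta_pos": [0.07, 0, 0.244], "turn": [0, 0, 0], "fingers": 0.9}, {"delta_pos": [0.07, 0, 0.244], "turn": [0, 0, 0], "fingers": 0.9}], "force": 40}}

```text
clock: 13.65
position: [0.5983, -0.0898, 0.2999]
ee_rot: [0.994, 0.11, 0.001, -0.0]
ft_force: [-1.1, 1.7, 7.2]
grip_width: 0.257
grasp_force: 39.2
```

```bash
python3 - <<'E'
from h import *
go(pw([-24.3,-60,300]),YAW-np.pi/2)
for l in list(np.arange(.1,1.21,.1))+list(np.arange(1.25,1.84,.08))+[1.83]:
    a=1.396-l;print(round(l,2),(np.array([-140*(np.cos(a)-np.cos(1.396)),-140*(np.sin(a)-np.sin(1.396))])/1000).round(3))
E
```

```text
now [ 0.5983 -0.0898  0.2999] t 13.65 q [-0.39  0.28  0.58  1.46 -0.16  1.44 -1.16] f [-1.1  1.7  7.2] w 0.257 gf 39.2
delta [-0.001  -0.     -0.0001] turn [-0.     -0.0027  0.002 ]
0.1 [-0.014  0.003]
0.2 [-0.027  0.008]
0.3 [-0.04   0.013]
0.4 [-0.052  0.02 ]
0.5 [-0.063  0.029]
0.6 [-0.074  0.038]
0.7 [-0.083  0.048]
0.8 [-0.092  0.059]
0.9 [-0.099  0.071]
1.0 [-0.105  0.084]
1.1 [-0.11   0.097]
1.2 [-0.113  0.111]
1.25 [-0.114  0.117]
1.33 [-0.115  0.129]
1.41 [-0.116  0.14 ]
1.49 [-0.115  0.151]
1.57 [-0.114  0.162]
1.65 [-0.111  0.173]
1.73 [-0.108  0.184]
1.81 [-0.104  0.194]
1.83 [-0.103  0.197]
```

Scaled: -0.113 m is -0.226, 0.111 m is 0.222.

Emit:
{"fn": "move_arm", "kwargs": {"plan": [{"delta_pos": [-0.028, 0, 0.006], "turn": [0, 0, 0], "fingers": 0.9}, {"delta_pos": [-0.054, 0, 0.016], "turn": [0, 0, 0], "fingers": 0.9}, {"delta_pos": [-0.08, 0, 0.026], "turn": [0, 0, 0], "fingers": 0.9}, {"delta_pos": [-0.104, 0, 0.04], "turn": [0, 0, 0], "fingers": 0.9}, {"delta_pos": [-0.126, 0, 0.058], "turn": [0, 0, 0], "fingers": 0.9}, {"delta_pos": [-0.148, 0, 0.076], "turn": [0, 0, 0], "fingers": 0.9}, {"delta_pos": [-0.166, 0, 0.096], "turn": [0, 0, 0], "fingers": 0.9}, {"delta_pos": [-0.184, 0, 0.118], "turn": [0, 0, 0], "fingers": 0.9}, {"delta_pos": [-0.198, 0, 0.142], "turn": [0, 0, 0], "fingers": 0.9}, {"delta_pos": [-0.21, 0, 0.168], "turn": [0, 0, 0], "fingers": 0.9}, {"delta_pos": [-0.22, 0, 0.194], "turn": [0, 0, 0], "fingers": 0.9}, {"delta_pos": [-0.226, 0, 0.222], "turn": [0, 0, 0], "fingers": 0.9}]}}

```text
clock: 15.15
position: [0.4876, -0.113, 0.1878]
ee_rot: [0.994, 0.11, 0.001, -0.001]
ft_force: [-3.2, 8.5, 5.0]
grip_width: 0.256
grasp_force: 38.8
```

```bash
python3 - <<'E'
from h import *
a=1.396-1.2
go(pw([-140*np.cos(a),-60,170+140*np.sin(a)-8]),YAW-np.pi/2)
E
```

```text
now [ 0.4876 -0.113   0.1878] t 15.15 q [-0.41  0.09  0.59  1.88 -0.06  1.18 -1.16] f [-3.2  8.5  5. ] w 0.256 gf 38.8
delta [-0.001   0.0014 -0.0014] turn [-0.0027 -0.0016  0.0027]
```

Scaled: 0.086 m is 0.172, 0.083 m is 0.166.

Emit:
{"fn": "move_arm", "kwargs": {"plan": [{"delta_pos": [-0.002, -0.002, 0.014], "turn": [0, 0, 0], "fingers": 0.9}, {"delta_pos": [-0.004, -0.002, 0.036], "turn": [0, 0, 0], "fingers": 0.9}, {"delta_pos": [-0.006, -0.002, 0.058], "turn": [0, 0, 0], "fingers": 0.9}, {"delta_pos": [-0.004, -0.002, 0.08], "turn": [0, 0, 0], "fingers": 0.9}, {"delta_pos": [-0.002, -0.002, 0.102], "turn": [0, 0, 0], "fingers": 0.9}, {"delta_pos": [0.004, -0.002, 0.124], "turn": [0, 0, 0], "fingers": 0.9}, {"delta_pos": [0.01, -0.002, 0.146], "turn": [0, 0, 0], "fingers": 0.9}, {"delta_pos": [0.018, -0.002, 0.166], "turn": [0, 0, 0], "fingers": 0.9}, {"delta_pos": [0.02, -0.002, 0.172], "turn": [0, 0, 0], "fingers": 0.9}, {"delta_pos": [0.02, -0.002, 0.172], "turn": [0, 0, 0], "fingers": 0.9}]}}

```text
clock: 16.4
position: [0.498, -0.1107, 0.1023]
ee_rot: [0.994, 0.11, 0.001, -0.001]
ft_force: [-2.5, 4.2, 8.3]
grip_width: 0.26
grasp_force: 44.1
```

```bash
python3 - <<'E'
from h import *
go(pw([-127,-60,103]),YAW-np.pi/2)
E
```

```text
now [ 0.498  -0.1107  0.1023] t 16.4 q [-0.38  0.23  0.58  1.95 -0.15  1.   -1.09] f [-2.5  4.2  8.3] w 0.26 gf 44.1
delta [-0.0013  0.0013 -0.0007] turn [-0.0009 -0.0023  0.002 ]
```

Scaled: 0.004 m is 0.008, 0.002 m is 0.004.

Emit:
{"fn": "move_arm", "kwargs": {"plan": [{"delta_pos": [0.002, 0, 0.004], "turn": [0, 0, 0], "fingers": 0.9}, {"delta_pos": [0.002, 0, 0.006], "turn": [0, 0, 0], "fingers": 0.9}, {"delta_pos": [0.004, 0, 0.008], "turn": [0, 0, 0], "fingers": 0.9}, {"delta_pos": [0.004, 0, 0.008], "turn": [0, 0, 0], "fingers": 0.9}]}}

```text
clock: 16.9
position: [0.4999, -0.1103, 0.0985]
ee_rot: [0.994, 0.11, 0.001, -0.001]
ft_force: [-2.7, 5.1, 9.0]
grip_width: 0.258
grasp_force: 44.8
```

```bash
python3 - <<'E'
from h import *
from workcell import *
go(pw([-127,-60,103]),YAW-np.pi/2)
c=camera("side");cv2.imwrite("pics/s4.png",cv2.resize(c["color"][150:390,220:540,::-1],None,fx=2,fy=2))
f=lambda p:((proj(c,pw(p))-[220,150])*2).round()
print("ramtop now/rest",f([-29,0,252-29]),f([-29,0,252]),"pad",f([-29,0,64]))
# ram top height from the top camera (grey top of ram)
for n in("top","side"):
    k=camera(n);P,ok=cloud(k);Q=press(P)
    m=ok&(abs(Q[...,0]+29)<9)&(abs(Q[...,1])<9)&(Q[...,2]>200)&(Q[...,2]<260)
    print(n,m.sum(),np.median(Q[m][:,2]) if m.any() else None)
E
```

```text
now [ 0.4999 -0.1103  0.0985] t 16.9 q [-0.38  0.24  0.57  1.95 -0.16  0.99 -1.09] f [-2.7  5.1  9. ] w 0.258 gf 44.8
delta [-0.0032  0.0013 -0.0045] turn [-0.0011 -0.0023  0.002 ]
ramtop now/rest [247. 143.] [248. 113.] pad [243. 289.]
top 99 222.723973671802
side 0 None
```

View pics/s4.png

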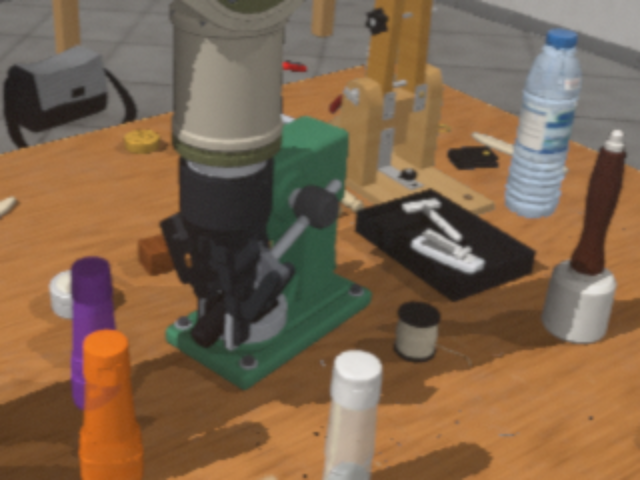

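The crop shows the lever down, with the gripper on the grip at (235,310) and the bottle, spool, tin and block in place. The ram has dropped about 29 mm. I'll press on a little until the stop is clearly felt.

Scaled: 0.004 m is 0.008, 0.001 m is 0.002.

Emit:
{"fn": "move_arm", "kwargs": {"plan": [{"delta_pos": [0.002, 0, 0.004], "turn": [0, 0, 0], "fingers": 0.9}, {"delta_pos": [0.004, 0, 0.008], "turn": [0, 0, 0], "fingers": 0.9}, {"delta_pos": [0.004, 0, 0.008], "turn": [0, 0, 0], "fingers": 0.9}, {"delta_pos": [0.004, 0, 0.008], "turn": [0, 0, 0], "fingers": 0.9}], "force": 60}}

```text
clock: 17.55
position: [0.501, -0.1102, 0.0969]
ee_rot: [0.994, 0.109, 0.0, -0.002]
ft_force: [-24.4, 7.8, 48.3]
grip_width: 0.255
grasp_force: 62.7
```

```bash
python3 - <<'E'
from h import *
from workcell import *
go(pw([-127,-60,103]),YAW-np.pi/2)
def ram(k):
    P,ok=cloud(k);Q=press(P)
    m=ok&(abs(Q[...,0]+29)<9)&(abs(Q[...,1])<9)&(Q[...,2]>200)&(Q[...,2]<260);return np.median(Q[m][:,2]),m.sum()
print(ram(camera("top")),ram(dict(np.load("pics/top0.npz"))))
E
```

```text
now [ 0.501  -0.1102  0.0969] t 17.55 q [-0.38  0.24  0.57  1.95 -0.16  0.99 -1.08] f [-24.4   7.8  48.3] w 0.255 gf 62.7
delta [-0.0043  0.0011 -0.0061] turn [-0.0034 -0.001   0.0011]
(np.float64(223.30896960111457), np.int64(97)) (np.float64(252.06413031576614), np.int64(102))
```

The stop is reached at about 50 N. Easing off slightly while staying on the stop.

Scaled: -0.001 m is -0.002, -0.0005 m is -0.001.

Emit:
{"fn": "move_arm", "kwargs": {"plan": [{"delta_pos": [-0.001, 0, -0.002], "turn": [0, 0, 0], "fingers": 0.9}, {"delta_pos": [-0.001, 0, -0.002], "turn": [0, 0, 0], "fingers": 0.9}, {"delta_pos": [-0.001, 0, -0.002], "turn": [0, 0, 0], "fingers": 0.9}]}}

```text
clock: 17.98
position: [0.5009, -0.1102, 0.0971]
ee_rot: [0.994, 0.109, 0.001, -0.001]
ft_force: [-15.4, 6.0, 33.7]
grip_width: 0.258
grasp_force: 61.4
```

```bash
python3 - <<'E'
from h import *
from workcell import *
go(pw([-127,-60,103]),YAW-np.pi/2)
c=camera("top");P,ok=cloud(c);H=hsv(c);Q=press(P)
def med(nm,m): q=P[m&ok]; print(nm,m.sum(),q.min(0).round(3) if len(q) else 0,q.max(0).round(3) if len(q) else 0)
Z=P[...,2]
box=lambda x,y,r:(abs(P[...,0]-x)<r)&(abs(P[...,1]-y)<r)
med("tin",box(.469,.116,.05)&(Z>.012)&(Z<.06));med("block",box(.579,.134,.04)&(Z>.012)&(Z<.06));med("spool",box(.716,-.138,.04)&(Z>.012)&(Z<.06))
med("cap",box(.522,-.252,.05)&(Z>.137)&(Z<.155))
red=((H[...,0]<6)|(H[...,0]>172))&(H[...,1]>150)&(Z>.19)&(abs(Q[...,1]-63)<25)&(abs(Q[...,0]-60)<90)
print("red press",Q[red].min(0),Q[red].max(0))
E
```

```text
now [ 0.5009 -0.1102  0.0971] t 17.975 q [-0.38  0.24  0.57  1.95 -0.16  0.99 -1.08] f [-15.4   6.   33.7] w 0.258 gf 61.4
delta [-0.0042  0.0011 -0.0059] turn [-0.0025 -0.0018  0.0012]
tin 620 [0.442 0.088 0.013] [0.497 0.144 0.038]
block 279 [0.562 0.116 0.013] [0.598 0.155 0.037]
spool 353 [ 0.695 -0.158  0.013] [ 0.736 -0.117  0.052]
cap 0 0 0
red press [ 35.30567432  54.28446243 194.65914129] [119.72784648  68.1678534  260.58471781]
```

```bash
python3 -c "
from workcell import *
print(hand_in())"
```

```text
the job is handed in; nothing more can be done
None
```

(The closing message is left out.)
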